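# Find the disc that has come unglued in a casting mould

### The job

Drop the front flap of the white casting mould so that it lies flat. Then feel which of the four steel discs on the mould's floor has come unglued, nudging them gently without forcing the glued ones, and slide that loose disc, without lifting it, out over the flap so that it lies flat in the front part of the cardboard tray. Leave the things around the tray alone.

Things in the scene. Friction and masses are not known exactly. Their poses are not given: they have to be found in the camera images.
- mould: white plastic casting mould with its brown cardboard tray, one fixed piece. Origin: underside of the tray, on the table, below the centre of the mould's inside. x points from the front flap to the rear wall (so -x leads out over the flap, roughly toward the robot), y along the flap, z up. Rear and side walls 6 mm thick, tops 44 mm above the table; open above; front closed by the flap.
- mould_floor (a point): centre of the mould's inner floor, 8 mm above the table. In the mould's frame the inside runs x -65 to +65 mm, y -125 to +125 mm. The four discs stand in a row near y -87, -29, +29 and +87 mm, x between -10 and +10 mm.
- tray_front (a point): middle of the front part of the cardboard tray, on its floor, 3 mm above the table, where the loose disc is to go. Tray inside, in the mould's frame: x -180 to +82 mm, y -155 to +155 mm; walls 4 mm thick, 30 mm high.
- flap (a joint): front flap, a white plate 244 mm wide, 36 high, 4 thick, hinged along its lower edge at x -65 mm of the mould. 0 = upright (shut), 1.57 = flat outward, its top flush with the mould's floor, far edge at x -101 mm, 5 mm above the tray floor. Starts at 0 to 0.12. Moves very easily: pushed outward from inside past about 0.25 it falls flat by itself. It cannot swing inward past 0.
- flap_edge (a point): middle of the flap's free edge (its upper edge when shut)
- puck_a: one of four identical dark steel discs, 36 mm in diameter, 14 mm high, flat on the mould's floor in a row. Three are glued down and do not give; one, it may be any of them, just lies there (about 90 g) and slides under a push of about 1 N. They cannot be told apart by eye. Origin: centre of its underside; z: its axis, up.
- puck_b: one of four identical dark steel discs, 36 mm in diameter, 14 mm high, flat on the mould's floor in a row. Three are glued down and do not give; one, it may be any of them, just lies there (about 90 g) and slides under a push of about 1 N. They cannot be told apart by eye. Origin: centre of its underside; z: its axis, up.
- puck_c: one of four identical dark steel discs, 36 mm in diameter, 14 mm high, flat on the mould's floor in a row. Three are glued down and do not give; one, it may be any of them, just lies there (about 90 g) and slides under a push of about 1 N. They cannot be told apart by eye. Origin: centre of its underside; z: its axis, up.
- puck_d: one of four identical dark steel discs, 36 mm in diameter, 14 mm high, flat on the mould's floor in a row. Three are glued down and do not give; one, it may be any of them, just lies there (about 90 g) and slides under a push of about 1 N. They cannot be told apart by eye. Origin: centre of its underside; z: its axis, up.
- flask: blue vacuum flask, 66 mm in diameter, 210 mm high, loose on the table at the robot's right; origin: centre of its underside
- paper_bowl: white paper bowl, 110 mm across the rim, 65 mm high, loose on the table at the robot's right, nearer than the flask; origin: centre of its underside
- glove_box: cardboard glove box, 120 x 220 x 70 mm, loose on the table at the robot's left; origin: centre of its underside
Mind the look-alikes: they are no part of the job. Leave any green or orange look-alike of the puck_c alone.

How it is judged:
By the outcome, as a careful person would: the job done as asked, in the order asked, and still so for the second after the job is handed in, with the robot touching nothing.
It also fails if it takes over 58 s, if anything falls off the work surface, if the arm or the gripper's body presses on something with over 40 N, if the wrist force passes 120 N, or if a joint passes its speed limit or range.

### The arm

A 7-joint arm with a two-finger parallel gripper is mounted at the origin on the work surface. World frame = base frame: x ahead of the robot, y to its left, z up, the work surface at z = 0. Lengths are in m, angles in rad, forces in N, time in s.
With the tool pointing down it reaches from about 0.35 to 0.9 m from the base axis. Payload 8.1 kg.
Tool frame: the origin (TCP) lies midway between the tips of the shut fingers; the grasp point (between the pads) lies 19 mm behind it; z points along the fingers, x is the direction in which the jaws open and shut, and the axes are right-handed (so a half turn about z gives the same grasp; the last joint's range is limited). The gripper opens to 92 mm and grips with 3 to 60 N. Pads are 19 mm wide; open, the fingers measure 130 mm over their backs; the gripper's body (75 mm by 190 mm) begins 47 mm behind the grasp point.
Start: joints at [1.15, 0.434, 0.025, 1.573, -0.012, 1.134, -0.075], TCP at [0.195, -0.594, 0.227] pointing down, gripper open.
Joint ranges: [-2.62, 2.62], [-0.44, 2.09], [-1.27, 1.32], [0.08, 2.57], [-1.32, 4.46], [0.12, 2], [-2.74, 2.74]. Speed limits (rad/s): [2.22, 2.22, 3.01, 3.01, 3.14, 3.14, 3.14].

### API

Orientations are given as a rotation vector (axis times angle).
In Python, from cell import arm gives the robot as it stands. The module is installed in compiled form; this text tells all that it offers.
- The arm moves only by the tool play_rows, never from a script. Its argument "motion" is a list of rows, each a list of 7 numbers: the gripper's target within -1 to 1 (fully open at 1, half-way at 0, shut at -1), then the shift along the tool's x, y, z in mm, then the turn, a rotation vector about the tool's x, y, z in rad. In form: [[claw, tx, ty, tz, ax, ay, az], ...]. A call has 1 to 10 rows; each row is the pose to reach, as a shift and turn from the pose measured when the call began, along the tool's axes at that moment; what a row does not reach only later rows make up. A row lasts 1/10 s, in which the tool goes at most 50 mm and 8.59 degrees, less where a joint would pass 70% of its speed; a pose out of reach is approached as far as the arm can. A call with a gripper value outside its range is refused whole. The fingers move at their own pace and stop on an object; "force" is the grip in N (left out, the last holds). Time passes only in rows, so rows that repeat a pose let the fingers close. It gives the time, the measured TCP pose, the force and the opening at its end, in the units of the state.
- arm.observe(): the state, without advancing time (a new reading comes with each control period).
- arm.get_image(name): name is "side" or "top"; returns a dict with "img" (480x640x3 uint8, blue, green, red), "depth" (480x640 float32, m along the optical axis (not along the pixel's ray), 0 where there is no reading), "K" (3x3 intrinsics, pixels), "rvec" (rotation vector, rad) and "tvec" (3), from world to camera coordinates, as OpenCV has them. Camera axes: x right, y down, z forward; pixel columns grow to the right and rows downward; lengths in m; the calibration is good to about 2 mm. A picture is of the moment at which its call begins.
- arm.sign_off(): hands the job in, once; it reports no verdict.
Trained networks look in a picture, given as the dict that the camera call returned (one of the last four; its "shot" number tells which), for a name from the list of things; names that differ only in an ending like _2 or _b are one class to them, and where a whole thing is asked for, a point or a joint stands for the part that bears it (a point fixed in the world has none). Each returns a list of dicts, best first, with "score" (0 to 1); they miss things now and then, are a little off and sometimes report something else, mostly with a low value. They report only what shows in the picture. A call takes as long as a camera call. They do not tell look-alikes from the thing itself.
- arm.look_for(picture, query): "box" ([left, top, width, height] as shares, 0 to 1, of the picture: columns of its width, rows of its height, round what is visible of it).
The state is a dict: "clock": time; "joints": joint angles; "dq": joint speeds; "joint_efforts": joint torques, N m; "position": TCP position; "ee_rot": TCP orientation; "force": force on the tool from outside, world axes, zero at the start; "ft_torque": the same for the moment, N m; "width": opening from 0.0 (shut) to 1.0 (fully open).
Only numpy, scipy, OpenCV 4.12 (cv2) and the standard library are available. Lean on these libraries where they do the work, as an engineer would, in place of code of your own. Each camera call takes 0.05 s, during which the arm holds its last target. There are 200 camera calls.

## Working session

There is one attempt and no reset: what is moved stays moved. The work goes in short steps, Python scripts to look and compute and a tool call to move; the robot and the scene stay as the last step left them, time stands still between calls to the robot, and variables do not carry over. Pictures are saved under pics/ and viewed, on a budget of 10 in all, crops included, one or two more only if the job needs it, and the job is handed in when it is done.

Besides the shell and the picture viewer there is one more tool, called after "Emit:" as name(argument=value, ...) on one line, values as JSON. play_rows: Moves the arm, as the interface text tells. Its arguments: {"type":"object","properties":{"motion":{"type":"array"},"force":{"type":"number"}},"required":["motion"]}

```bash
mkdir -p pics
python3 - <<'E'
from cell import arm
import cv2,numpy as np
s=arm.observe();print({k:np.round(v,3) for k,v in s.items()})
ims=[]
for n in("top","side"):
    p=arm.get_image(n);cv2.imwrite(f"pics/{n}0.png",p["img"]);print(n,p["K"].tolist(),p["rvec"],p["tvec"])
    for q in("mould","puck_a","flap","flask","paper_bowl","glove_box"):
        for d in arm.look_for(p,q)[:6]:
            b=np.array(d["box"])*[640,480,640,480];print(q,round(d["score"],2),b.round())
E
```

```text
{'clock': np.float64(0.0), 'joints': array([ 1.15 ,  0.435,  0.025,  1.574, -0.012,  1.134, -0.075]), 'dq': array([-0.   , -0.   , -0.001,  0.001,  0.   , -0.001,  0.001]), 'joint_efforts': array([-0.0000e+00, -6.6785e+01,  9.8500e-01, -3.1445e+01, -6.1000e-02,
        4.3000e-02,  0.0000e+00]), 'position': array([ 0.195, -0.593,  0.226]), 'ee_rot': array([-2.544e+00,  1.842e+00,  2.000e-03]), 'force': array([0.01 , 0.807, 0.663]), 'ft_torque': array([-0.044, -0.012, -0.024]), 'width': np.float64(1.0)}
top [[569.2345170896601, 0.0, 314.1974321169656], [0.0, 569.2345170896601, 247.02424320430146], [0.0, 0.0, 1.0]] [ 2.20655139 -2.14754005  0.10381821] [-0.04022752  0.59907298  1.30755318]
mould 0.74 [247. 210. 146. 132.]
mould 0.69 [443. 296.  50.  47.]
puck_a 0.69 [299. 179.  17.  16.]
puck_a 0.69 [418. 249.  14.  16.]
puck_a 0.66 [272. 251.  17.  14.]
puck_a 0.58 [299. 248.   9.  13.]
puck_a 0.5 [351. 240.   8.  15.]
flap 0.77 [314. 278.  57.   5.]
flask 0.96 [474. 187.  63.  46.]
paper_bowl 0.57 [445. 295.  45.  45.]
glove_box 0.85 [ 60. 247. 111.  72.]
side [[440.00410117781433, 0.0, 317.14851354448734], [0.0, 440.00410117781433, 244.2378065949698], [0.0, 0.0, 1.0]] [ 0.13568951 -2.83194681  1.29890741] [0.58146899 0.09646143 1.17259092]
mould 0.89 [284. 211. 110.  90.]
puck_a 0.69 [252. 252.  11.  14.]
puck_a 0.68 [287. 214. 108.  86.]
puck_a 0.62 [305. 227.  16.  12.]
puck_a 0.53 [312. 274.  14.   7.]
puck_a 0.44 [318. 194.   9.  13.]
flap 0.63 [333. 222.  17.  55.]
flask 0.82 [291. 120.  16.  61.]
paper_bowl 0.88 [352. 167.  37.  28.]
glove_box 0.7 [292. 344.  88. 133.]
```

Run:
```python
import cv2
a=cv2.imread("pics/top0.png")[160:360,220:440]
cv2.imwrite("pics/v1.png",cv2.resize(a,None,fx=3,fy=3,interpolation=cv2.INTER_CUBIC)[:600])
cv2.imwrite("pics/v2.png",cv2.imread("pics/side0.png"))
```

```text
(no output)
```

View pics/v1.png

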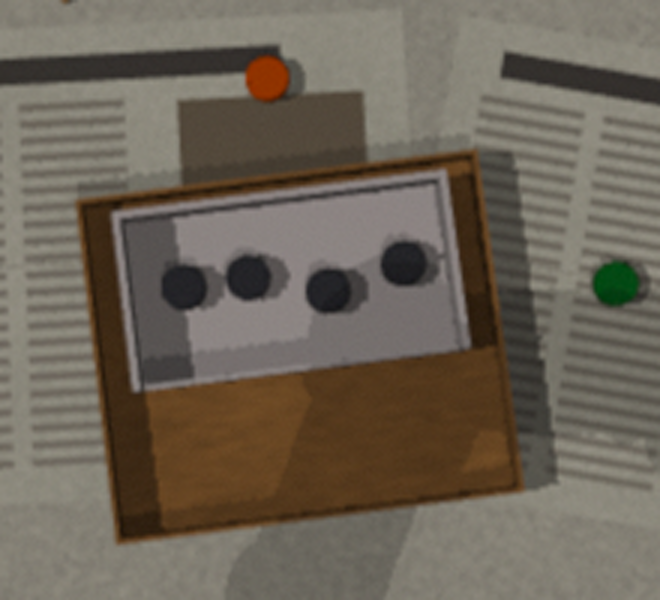

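View pics/v2.png

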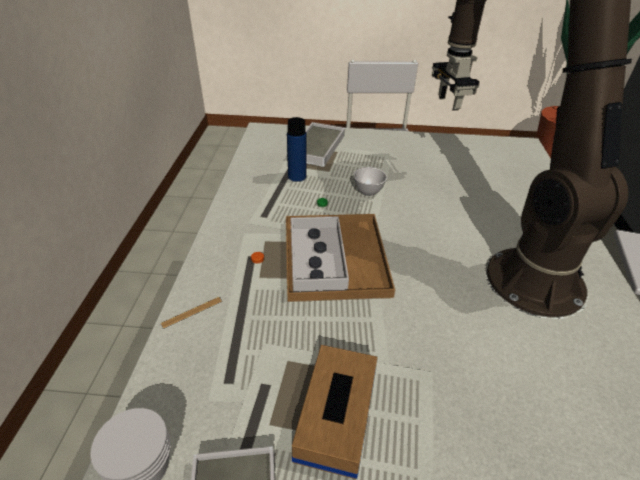

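The top crop shows the tray with four dark discs at crop px (184,286), (248,277), (329,290) and (404,262). The orange (267,77) and green (616,283) look-alikes are outside the tray and will be left alone. The flap is shut, at the crop line (140,390)-(470,348). In the side view the same four discs run from (314,234) to (316,275).

```bash
cat > h.py <<'E'
import cv2,numpy as np
from scipy.spatial.transform import Rotation as Ro
from cell import arm
def ray(p,uv,z):
    uv=np.atleast_2d(uv).astype(float);R=cv2.Rodrigues(p["rvec"])[0];c=-R.T@p["tvec"]
    d=np.c_[uv,np.ones(len(uv))]@np.linalg.inv(p["K"]).T@R
    return c+d*((z-c[2])/d[:,2])[:,None]
def proj(p,X): return cv2.projectPoints(np.atleast_2d(X).astype(float),p["rvec"],p["tvec"],p["K"],None)[0][:,0]
def blobs(p,roi,th=50):
    x0,y0,x1,y1=roi;m=(p["img"][y0:y1,x0:x1].max(2)<th).astype(np.uint8)
    n,_,st,ce=cv2.connectedComponentsWithStats(m)
    return [(ce[i]+[x0,y0],st[i][4]) for i in range(1,n) if st[i][4]>25]
E
python3 - <<'E'
from h import *
t=arm.get_image("top");s=arm.get_image("side")
cs=np.array([[80,200],[476,152],[521,488],[120,541]])/3+[220,160]
C=ray(t,cs,0.03);print("tray corners",C.round(3).tolist())
B=blobs(t,(264,235,368,268));Sb=blobs(s,(296,225,336,283),60)
print([(b[0].round(1).tolist(),b[1]) for b in Sb])
for uv,a in B:
    X=ray(t,uv,0.022)[0];print(uv.round(1),a,X.round(4),"side proj",proj(s,X).round(1))
    i,j=uv.round().astype(int);R=cv2.Rodrigues(t["rvec"])[0];d=t["depth"][j,i]
    print("  depth pt",(R.T@(np.linalg.inv(t["K"])@[*uv,1]*d-t["tvec"])).round(4))
# model: tray corners in mould frame: x -184..86, y -159..159
M=np.array([[86,159],[86,-159],[-184,-159],[-184,159]])/1000
# order image: TL = far-left
A=M-M.mean(0);W=C[:,:2];Wc=W-W.mean(0)
th=np.arctan2((A[:,0]*Wc[:,1]-A[:,1]*Wc[:,0]).sum(),(A*Wc).sum())
R2=np.array([[np.cos(th),-np.sin(th)],[np.sin(th),np.cos(th)]])
o=W.mean(0)-R2@M.mean(0);print("yaw",th,"origin",o,"resid",(W-(M@R2.T+o)).round(4).tolist())
for uv,a in B: print("mould frame",(R2.T@(ray(t,uv,0.022)[0,:2]-o)*1000).round(1))
E
```

```text
tray corners [[0.643, 0.136, 0.03], [0.69, -0.173, 0.03], [0.429, -0.213, 0.03], [0.38, 0.095, 0.03]]
[([313.5, 233.1], np.int32(83)), ([319.7, 246.8], np.int32(96)), ([314.5, 262.0], np.int32(105)), ([316.0, 274.0], np.int32(83))]
[354.4 247.5] 169 [ 0.602  -0.1186  0.022 ] side proj [[314.7 230.9]]
  depth pt [ 0.602  -0.1185  0.0223]
[302.5 252.2] 158 [0.5874 0.0032 0.022 ] side proj [[315.9 259.4]]
  depth pt [0.5872 0.0031 0.0237]
[280.9 255.2] 172 [0.5789 0.0538 0.022 ] side proj [[317.3 272.7]]
  depth pt [0.579  0.0539 0.0198]
[329.4 256.5] 171 [ 0.579  -0.0604  0.022 ] side proj [[320.9 244.4]]
  depth pt [ 0.5791 -0.0604  0.0201]
yaw 0.15214682768602888 origin [ 0.58407609 -0.0313696 ] resid [[-0.0017, -0.0031], [-0.0034, 0.002], [0.0027, 0.0039], [0.0023, -0.0028]]
mould frame [  4.5 -88.9]
mould frame [ 8.5 33.6]
mould frame [ 7.8 85. ]
mould frame [ -9.4 -27.9]
```

```bash
cat >> h.py <<'E'
YAW=0.152;O=np.array([0.5841,-0.0314,0])
RM=Ro.from_euler("z",YAW)
# tool x = -mould y, tool z down
RT=RM*Ro.from_matrix(np.array([[0,-1,0],[-1,0,0],[0,0,-1]]).T)
def w2m(x): return RM.inv().apply(np.asarray(x)-O)*1000
def go(*pts):
    s=arm.observe();Rc=Ro.from_rotvec(s["ee_rot"])
    print("t",round(float(s["clock"]),2),"mould-frame TCP",w2m(s["position"]).round(1),"force(mould)",RM.inv().apply(s["force"]).round(2),"w",round(float(s["width"]),3))
    for q in pts:
        w=RM.apply(np.array(q)/1000)+O
        print(q,"->",(Rc.inv().apply(w-s["position"])*1000).round(1).tolist(),(Rc.inv()*RT).as_rotvec().round(3).tolist())
E
python3 -c "
from h import *
go((-25,0,220),(-25,0,120),(-25,0,32))
from cell import arm
t=arm.get_image('top')
for u in [(505,212),(467,317)]: print(ray(t,u,.05))"
```

```text
t 0.8 mould-frame TCP [-469.5 -497.   226.8] force(mould) [0.39 0.41 0.69] w 1.002
(-25, 0, 220) -> [-416.8, -520.4, 6.7] [0.0, -0.0, 0.166]
(-25, 0, 120) -> [-416.8, -520.4, 106.7] [0.0, -0.0, 0.166]
(-25, 0, 32) -> [-416.8, -520.4, 194.7] [0.0, -0.0, 0.166]
[[ 0.6916492  -0.46466822  0.05      ]]
[[ 0.44707199 -0.37692072  0.05      ]]
```

Emit:
play_rows(motion=[[-0.74,-25,-31,0,0,0,0.01],[-0.74,-50,-62,0,0,0,0.02],[-0.74,-75,-94,0,0,0,0.03],[-0.74,-100,-125,0,0,0,0.04],[-0.74,-125,-156,0,0,0,0.05],[-0.74,-150,-187,0,0,0,0.06],[-0.74,-175,-218,0,0,0,0.07],[-0.74,-200,-250,0,0,0,0.08],[-0.74,-225,-281,0,0,0,0.09],[-0.74,-250,-312,0,0,0,0.1]], force=20)

```text
clock: 1.85
position: [0.4143, -0.2574, 0.227]
ee_rot: [-2.449, 1.968, -0.001]
force: [-0.0, 0.3, -0.2]
width: 0.179
```

```bash
python3 -c "
from h import *
go((-25,0,220),(-25,0,120),(-25,0,32))"
```

```text
t 1.85 mould-frame TCP [-202.  -197.7  227. ] force(mould) [ 0.05  0.34 -0.23] w 0.179
(-25, 0, 220) -> [-185.7, -189.5, 7.0] [-0.0, -0.001, 0.065]
(-25, 0, 120) -> [-185.8, -189.5, 107.0] [-0.0, -0.001, 0.065]
(-25, 0, 32) -> [-185.8, -189.5, 195.0] [-0.0, -0.001, 0.065]
```

Emit:
play_rows(motion=[[-0.74,-30,-31,3,0,0,0.01],[-0.74,-60,-62,10,0,0,0.02],[-0.74,-90,-93,30,0,0,0.04],[-0.74,-120,-124,55,0,0,0.05],[-0.74,-150,-155,80,0,0,0.06],[-0.74,-175,-180,105,0,0,0.065],[-0.74,-186,-189,130,0,0,0.065],[-0.74,-186,-189,155,0,0,0.065],[-0.74,-186,-189,165,0,0,0.065],[-0.74,-186,-189,165,0,0,0.065]])

```text
clock: 2.85
position: [0.5578, -0.0356, 0.0609]
ee_rot: [2.382, -2.045, -0.002]
force: [-0.4, -0.2, 0.1]
width: 0.128
```

```bash
python3 -c "
from h import *
go((-25,0,32),(-90,0,32))
cv2.imwrite('pics/v3.png',cv2.resize(arm.get_image('side')['img'][190:320,260:420],None,fx=4,fy=4))"
```

```text
t 2.85 mould-frame TCP [-26.6  -0.1  60.9] force(mould) [-0.4  -0.18  0.13] w 0.128
(-25, 0, 32) -> [-0.1, -1.7, 28.9] [0.002, -0.0, -0.0]
(-90, 0, 32) -> [-0.1, 63.3, 29.0] [0.002, -0.0, -0.0]
```

View pics/v3.png

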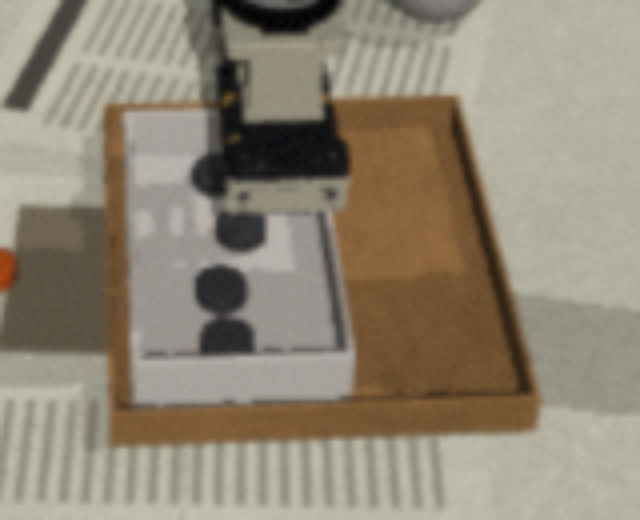

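The gripper is above the mould's front area (crop about (285,190)), the flap is still shut and the four discs haven't moved. Next I'll lower it to just above disc height and push the flap out.

Emit:
play_rows(motion=[[-0.74,0,2,15,0,0,0],[-0.74,0,2,29,0,0,0],[-0.74,0,2,29,0,0,0],[-0.74,0,16,29,0,0,0],[-0.74,0,26,29,0,0,0],[-0.74,0,36,29,0,0,0],[-0.74,0,46,29,0,0,0],[-0.74,0,56,29,0,0,0],[-0.74,0,62,29,0,0,0],[-0.74,0,62,29,0,0,0]])

```text
clock: 3.9
position: [0.4964, -0.0453, 0.0332]
ee_rot: [2.382, -2.047, -0.0]
force: [0.2, 0.1, 0.5]
width: 0.128
```

```bash
python3 -c "
from h import *
go((-88,0,60),(54,-28,60),(54,-28,13),(40,-28,13))
"
```

```text
t 3.9 mould-frame TCP [-88.8  -0.5  33.2] force(mould) [0.21 0.07 0.47] w 0.128
(-88, 0, 60) -> [-0.5, -0.8, -26.8] [0.001, -0.001, -0.001]
(54, -28, 60) -> [27.4, -142.8, -26.9] [0.001, -0.001, -0.001]
(54, -28, 13) -> [27.4, -142.9, 20.1] [0.001, -0.001, -0.001]
(40, -28, 13) -> [27.4, -128.9, 20.1] [0.001, -0.001, -0.001]
```

Emit:
play_rows(motion=[[-0.74,0,0,-27,0,0,0],[-0.74,5,-30,-27,0,0,0],[-0.74,15,-65,-27,0,0,0],[-0.74,22,-95,-27,0,0,0],[-0.74,27,-120,-27,0,0,0],[-0.74,27,-131,-27,0,0,0],[-0.74,27,-131,-10,0,0,0],[-0.74,27,-131,10,0,0,0],[-0.74,27,-131,20,0,0,0],[-0.74,27,-131,20,0,0,0]])

```text
clock: 4.9
position: [0.6283, -0.0521, 0.0116]
ee_rot: [2.381, -2.045, -0.004]
force: [-0.8, 0.1, 0.7]
width: 0.129
```

```bash
python3 -c "
from h import *
go((19,-28,13),(14,-28,13))
cv2.imwrite('pics/v4.png',cv2.resize(arm.get_image('side')['img'][190:320,260:420],None,fx=4,fy=4))"
```

```text
t 4.9 mould-frame TCP [ 40.6 -27.2  11.6] force(mould) [-0.8   0.18  0.68] w 0.129
(19, -28, 13) -> [0.8, 21.6, -1.4] [0.004, -0.0, -0.0]
(14, -28, 13) -> [0.8, 26.6, -1.3] [0.004, -0.0, -0.0]
```

View pics/v4.png

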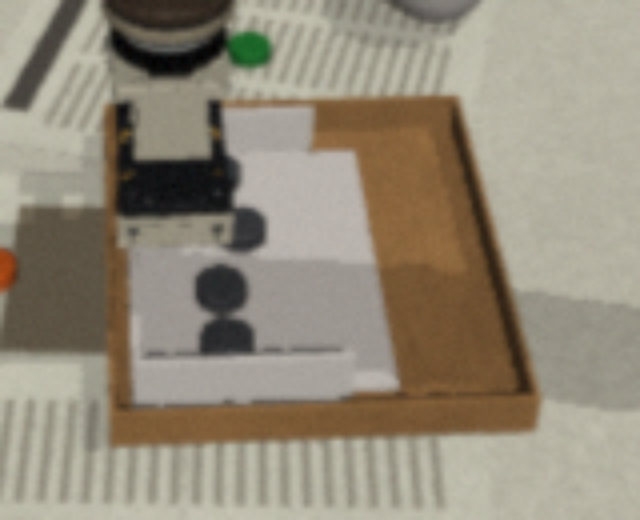

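The flap now lies flat (white sheet reaching crop x≈400), and the gripper is behind the second disc from the right. Next I'll creep up to it and nudge.

Emit:
play_rows(motion=[[-0.74,1,8,-1,0,0,0],[-0.74,1,16,-1,0,0,0],[-0.74,1,19,-1,0,0,0],[-0.74,1,20,-1,0,0,0],[-0.74,1,21,-1,0,0,0],[-0.74,1,22,-1,0,0,0],[-0.74,1,22,-1,0,0,0]])

```text
clock: 5.65
position: [0.6076, -0.0564, 0.0137]
ee_rot: [2.381, -2.046, -0.002]
force: [0.6, 0.5, 0.6]
width: 0.129
```

Emit:
play_rows(motion=[[-0.74,0,1,0,0,0,0],[-0.74,0,1,0,0,0,0],[-0.74,0,1,0,0,0,0]])

```text
clock: 5.95
position: [0.6067, -0.0564, 0.0137]
ee_rot: [2.382, -2.046, -0.002]
force: [0.7, 0.6, 0.2]
width: 0.133
```

Emit:
play_rows(motion=[[-0.74,0,1,0,0,0,0],[-0.74,0,1.5,0,0,0,0],[-0.74,0,1.5,0,0,0,0]])

```text
clock: 6.25
position: [0.6052, -0.0567, 0.0137]
ee_rot: [2.382, -2.046, -0.002]
force: [0.8, 0.5, 1.4]
width: 0.132
```

Emit:
play_rows(motion=[[-0.74,0,1,0,0,0,0],[-0.74,0,1.5,0,0,0,0],[-0.74,0,1.5,0,0,0,0]])

```text
clock: 6.55
position: [0.6036, -0.0569, 0.0138]
ee_rot: [2.382, -2.046, -0.002]
force: [-0.8, 0.1, -0.4]
width: 0.13
```

Emit:
play_rows(motion=[[-0.74,0,1,0,0,0,0],[-0.74,0,1.5,0,0,0,0],[-0.74,0,1.5,0,0,0,0]])

```text
clock: 6.85
position: [0.602, -0.0572, 0.0138]
ee_rot: [2.382, -2.046, -0.002]
force: [0.6, 0.2, -0.0]
width: 0.135
```

Emit:
play_rows(motion=[[-0.74,0,1,0,0,0,0],[-0.74,0,1.5,0,0,0,0],[-0.74,0,1.5,0,0,0,0]])

```text
clock: 7.15
position: [0.6005, -0.0575, 0.0137]
ee_rot: [2.381, -2.046, -0.002]
force: [0.6, 0.3, -0.1]
width: 0.131
```

```bash
python3 -c "
from h import *
go((14,-28,13))
s=arm.get_image('side')
print([(b[0].round(1).tolist(),b[1]) for b in blobs(s,(296,225,336,283),60)])
for _ in range(5): print(RM.inv().apply(arm.observe()['force']).round(2))
"
```

```text
t 7.15 mould-frame TCP [ 12.2 -28.3  13.7] force(mould) [ 0.66  0.24 -0.05] w 0.131
(14, -28, 13) -> [-0.3, -1.8, 0.7] [0.003, -0.0, -0.001]
[([313.6, 234.5], np.int32(388)), ([314.7, 262.0], np.int32(108)), ([316.2, 273.8], np.int32(84))]
[ 0.59 -0.31  0.6 ]
[ 0.59 -0.31  0.6 ]
[ 0.59 -0.31  0.6 ]
[ 0.59 -0.31  0.6 ]
[ 0.59 -0.31  0.6 ]
```

```bash
python3 -c "
from h import *
a=cv2.resize(arm.get_image('side')['img'][220:290,285:350],None,fx=8,fy=8,interpolation=cv2.INTER_CUBIC)
cv2.imwrite('pics/v5.png',a)"
```

```text
(no output)
```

View pics/v5.png

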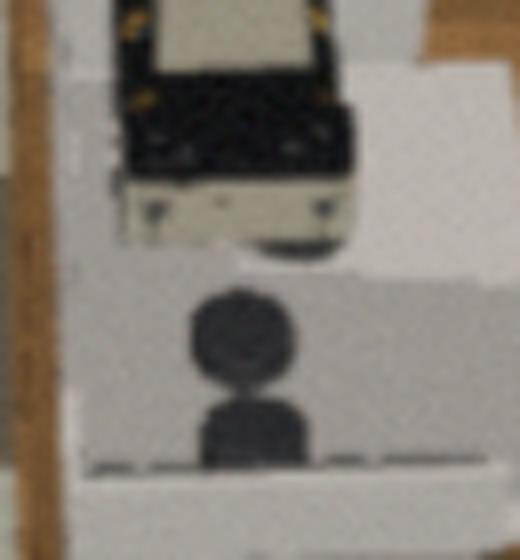

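The disc's sliver at crop (300,255) now has its right edge at image x≈328, against 326.5 before. It may be sliding, with no force build-up. I'll push on a little further to confirm.

Emit:
play_rows(motion=[[-0.74,0,1,0,0,0,0],[-0.74,0,2,0,0,0,0],[-0.74,0,3,0,0,0,0],[-0.74,0,3,0,0,0,0]])

```text
clock: 7.65
position: [0.5973, -0.058, 0.0137]
ee_rot: [2.381, -2.046, -0.002]
force: [-0.0, 0.2, 1.4]
width: 0.13
```

Emit:
play_rows(motion=[[-0.74,0,1,0,0,0,0],[-0.74,0,2,0,0,0,0],[-0.74,0,3,0,0,0,0],[-0.74,0,3,0,0,0,0]])

```text
clock: 8.05
position: [0.5941, -0.0585, 0.0137]
ee_rot: [2.381, -2.045, -0.003]
force: [0.9, -0.3, -0.4]
width: 0.13
```

```bash
python3 -c "
from h import *
go((14,-28,13))
a=cv2.resize(arm.get_image('side')['img'][220:290,285:350],None,fx=8,fy=8,interpolation=cv2.INTER_CUBIC)
b=cv2.resize(arm.get_image('top')['img'][200:290,270:370],None,fx=6,fy=6,interpolation=cv2.INTER_CUBIC)[:560,:270*2]
c=np.zeros((560,a.shape[1]+0,3),np.uint8);c[:]=a
cv2.imwrite('pics/v6.png',cv2.resize(np.hstack([c,np.pad(b,((0,560-b.shape[0]),(0,0),(0,0)))]),(800,430)))"
```

```text
t 8.05 mould-frame TCP [  5.8 -28.3  13.7] force(mould) [ 0.88 -0.44 -0.44] w 0.13
(14, -28, 13) -> [-0.3, -8.2, 0.7] [0.003, -0.0, -0.001]
```

View pics/v6.png

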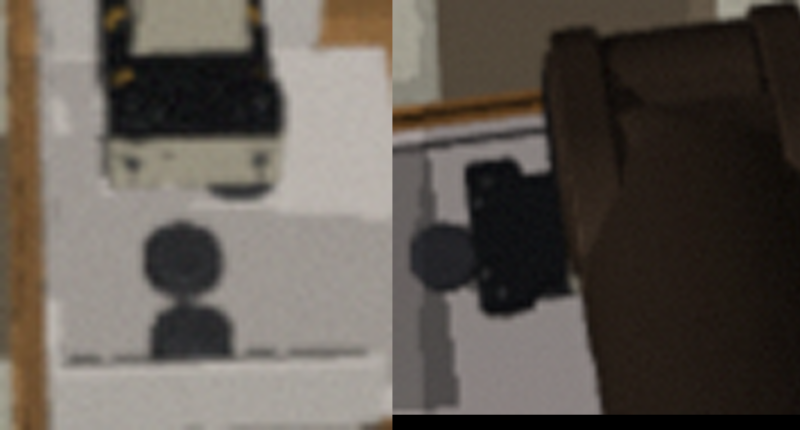

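The gripper has travelled about 10 mm past first contact with no force rise. The disc's right edge in the side view followed, 326.5 → 328 → 330.5 px, so the disc at y≈-28 is the loose one. I'll slide it out at a steady pace.

Emit:
play_rows(motion=[[-0.74,0,2,1,0,0,0],[-0.74,0,6,2,0,0,0],[-0.74,0,11,2,0,0,0],[-0.74,0,16,2,0,0,0],[-0.74,0,21,2,0,0,0],[-0.74,0,26,2,0,0,0],[-0.74,0,31,2,0,0,0],[-0.74,0,36,2,0,0,0],[-0.74,0,40,2,0,0,0],[-0.74,0,40,2,0,0,0]])

```text
clock: 9.15
position: [0.5538, -0.0647, 0.0118]
ee_rot: [2.38, -2.045, -0.003]
force: [0.2, -0.2, -0.5]
width: 0.133
```

```bash
python3 -c "
from h import *
go((-115,-28,12))
a=arm.get_image('side');X=RM.apply(np.array([-61,-28,22])/1000)+O
print('expected puck px',proj(a,X))
cv2.imwrite('pics/v7.png',cv2.resize(a['img'][190:320,260:420],None,fx=4,fy=4))"
```

```text
t 9.15 mould-frame TCP [-35.  -28.3  11.8] force(mould) [ 0.17 -0.19 -0.49] w 0.133
(-115, -28, 12) -> [-0.3, 80.0, 0.1] [0.004, -0.0, -0.001]
expected puck px [[339.1326708 243.8063984]]
```

View pics/v7.png

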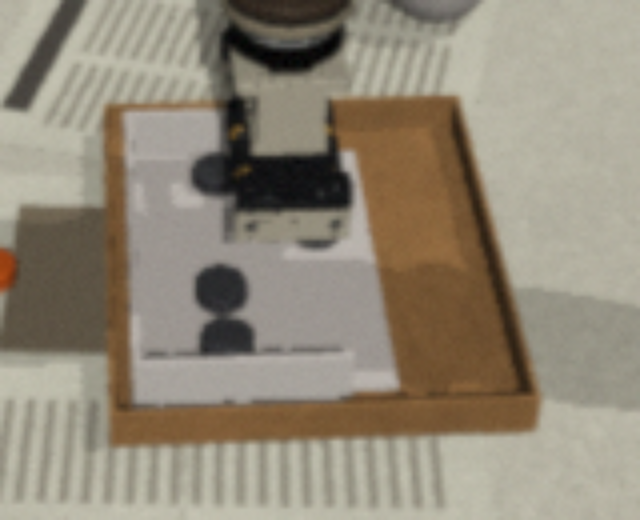

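The loose disc is moving ahead of the fingers (crop (318,240)) and its original spot is empty. The other three haven't moved. I'll carry on over the flap.

Emit:
play_rows(motion=[[-0.74,0,2,0,0,0,0],[-0.74,0,6,0,0,0,0],[-0.74,0,11,0,0,0,0],[-0.74,0,16,0,0,0,0],[-0.74,0,21,0,0,0,0],[-0.74,0,26,0,0,0,0],[-0.74,0,30,0,0,0,0],[-0.74,0,34,0,0,0,0],[-0.74,0,38,0,0,0,0],[-0.74,0,42,0,0,0,0]])

```text
clock: 10.2
position: [0.5127, -0.071, 0.0121]
ee_rot: [2.381, -2.045, -0.003]
force: [0.2, 0.6, 1.3]
width: 0.13
```

Emit:
play_rows(motion=[[-0.74,0,4,0,0,0,0],[-0.74,0,8,0,0,0,0],[-0.74,0,12,0,0,0,0],[-0.74,0,16,0,0,0,0],[-0.74,0,20,0,0,0,0],[-0.74,0,24,0,0,0,0],[-0.74,0,28,0,0,0,0],[-0.74,0,32,0,0,0,0],[-0.74,0,35,0,0,0,0],[-0.74,0,35,0,0,0,0]])

```text
clock: 11.2
position: [0.4774, -0.0764, 0.0122]
ee_rot: [2.38, -2.045, -0.003]
force: [0.6, -0.5, 0.2]
width: 0.131
```

```bash
python3 -c "
from h import *
go((-115,-28,12))
a=arm.get_image('side')
cv2.imwrite('pics/v8.png',cv2.resize(a['img'][190:320,260:420],None,fx=4,fy=4))"
```

```text
t 11.2 mould-frame TCP [-112.2  -28.3   12.2] force(mould) [ 0.56 -0.56  0.18] w 0.131
(-115, -28, 12) -> [-0.3, 2.8, 0.2] [0.004, -0.0, -0.001]
```

View pics/v8.png

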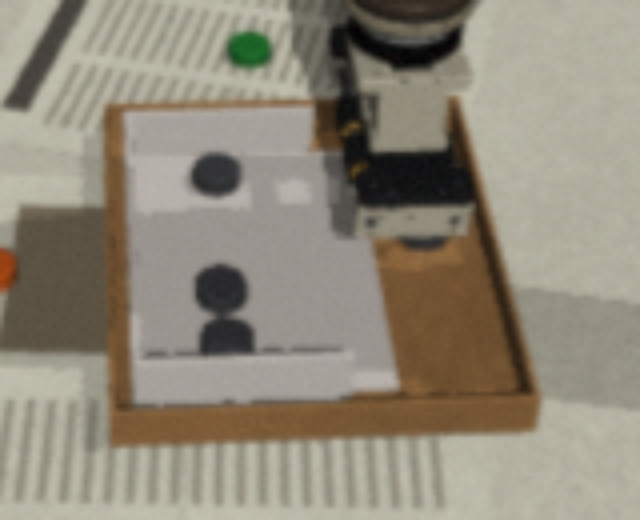

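The disc is in the tray ahead of the flap (crop (423,243)). I'll back off, lift, and move clear for a check.

Emit:
play_rows(motion=[[-0.74,0,-3,0,0,0,0],[-0.74,0,-6,-3,0,0,0],[-0.74,0,-6,-30,0,0,0],[-0.74,0,-6,-65,0,0,0],[-0.74,0,-6,-100,0,0,0],[-0.74,0,-6,-140,0,0,0],[-0.74,0,-6,-180,0,0,0],[-0.74,30,10,-215,0,0,0],[-0.74,65,30,-215,0,0,0],[-0.74,105,55,-215,0,0,0]])

```text
clock: 12.25
position: [0.441, -0.1886, 0.2293]
ee_rot: [2.385, -2.043, 0.003]
force: [-1.2, -0.5, -0.7]
width: 0.131
```

Emit:
play_rows(motion=[[-0.74,40,35,0,0,0,0],[-0.74,80,65,0,0,0,0],[-0.74,120,65,0,0,0,0],[-0.74,155,65,0,0,0,0],[-0.74,185,65,0,0,0,0],[-0.74,185,65,0,0,0,0]])

```text
clock: 12.85
position: [0.4047, -0.3857, 0.2295]
ee_rot: [2.379, -2.048, 0.004]
force: [-0.4, -0.2, 0.3]
width: 0.129
```

Run:
```python
from h import *
go()
t=arm.get_image("top");s=arm.get_image("side")
for uv,a in blobs(t,(264,235,380,325)):
    R=cv2.Rodrigues(t["rvec"])[0];i,j=uv.round().astype(int)
    print(uv.round(1),a,w2m(ray(t,uv,0.02)[0]).round(1),"depth z",np.round((R.T@(np.linalg.inv(t["K"])@[*uv,1]*np.median(t["depth"][j-3:j+4,i-3:i+4])-t["tvec"]))[2],4))
A=cv2.resize(t["img"][200:350,230:410],(480,400));B=cv2.resize(s["img"][190:320,280:384],(320,400))
cv2.imwrite("pics/v9.png",np.hstack([A,B]))
```

```text
t 12.85 mould-frame TCP [-231.  -323.1  229.5] force(mould) [-0.47 -0.16  0.25] w 0.129
[376.1 242.2] 108 [  10.5 -141.7   20. ] depth z 0.0025
[354.4 247.4] 170 [  4.7 -89.1  20. ] depth z 0.0217
[302.7 252.3] 164 [ 8.5 33.3 20. ] depth z 0.0202
[281.  255.4] 175 [ 7.5 84.7 20. ] depth z 0.0201
[336.8 311.3] 180 [-138.5  -28.8   20. ] depth z 0.0163
```

View pics/v9.png

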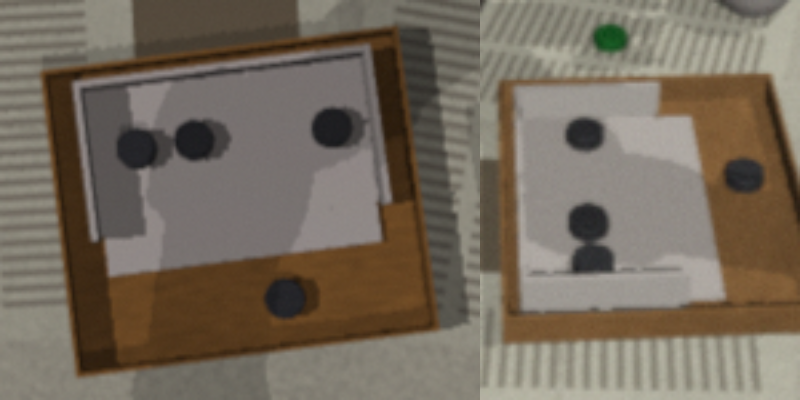

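The disc lies flat in the front of the tray (crop (287,297)), with its top at about 16 mm against 17 expected. The flap is flat, the three glued discs haven't moved, and the arm is clear.

```bash
python3 -c "
from cell import arm
print(arm.sign_off())"
```

```text
the job is handed in; nothing more can be done
None
```

The job is done and handed in at about 13 s of the 58 s allowed. I pushed the front flap open from inside and it fell flat. I then nudged the disc at y ≈ -28 mm from behind; it was the loose one. It gave with no force build-up, and the images showed it following the fingers. I slid it out over the flap without lifting it.

- **Loose disc:** it lies flat in the tray at about x -138, y -29 mm in the mould's frame. Its top measured about 16 mm above the table, against 17 mm expected.
- **Other discs:** I did not touch or test the other three, since the first one I nudged was loose. They are within 0.5 mm of where they started.
- **Surroundings:** the flap is still flat, and the arm is clear and touching nothing. The arm never went near the flask, bowl, glove box or the green and orange look-alikes, but I did not measure their positions again at the end.
- **What disagreed:** the push force never rose above the sensor's noise of about 1 N, so the images, not the force reading, showed that the disc was loose. The side camera's positions also differed from the top camera's by 2–3 pixels (about 5–8 mm).

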